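Set the stacked culture dishes out on the warming plate

ROBOT

A 6-joint arm with a two-finger parallel gripper is mounted at the origin on the work surface. World frame = base frame: x ahead of the robot, y to its left, z up, the work surface at z = 0. Lengths are in m, angles in rad, forces in N, time in s.
With the tool pointing down it reaches from about 0.25 to 0.775 m from the base axis. Payload 4 kg.
Tool frame: the origin (TCP) lies midway between the tips of the shut fingers; the grasp point (between the pads) lies 19 mm behind it; z points along the fingers, y is the line along which they close (so a half turn about z gives the same grasp; the last joint's range is limited). The gripper opens to 94 mm and grips with 3 to 60 N. Pads are 16 mm wide; open, the fingers measure 119 mm over their backs; the gripper's body (75 mm by 177 mm) begins 78 mm behind the grasp point.
Start: joints at [-0.103, 0.087, 1.371, -0, 1.684, -0.103], TCP at [0.55, -0, 0.206] pointing down, gripper open.
Joint ranges: [-3.1, 3.1], [-0.76, 2.03], [0.27, 2.55], [-1.08, 4.22], [0.17, 2.65], [-2.57, 2.57]. Speed limits (rad/s): [2.79, 2.79, 3.14, 3.14, 3.14, 3.14].

INTERFACE

Orientations are given as [roll, pitch, yaw] about the fixed x, y, z axes, in that order (R = Rz(yaw) Ry(pitch) Rx(roll)).
In Python, from bench import robot gives the robot as it stands.
- The arm moves only by the tool servo_tool, never from a script. Its argument "moves" is a list of rows, each a list of 5 numbers: the shift along the tool's x, y, z in units of 25 mm (1.0 is 25 mm), then the turn about the tool's z in units of 6 degrees (1.0 is 6 degrees), then the closure, from 0 (fully open) to 1 (shut). In form: [[dx, dy, dz, yaw, gripper], ...]. A call has 1 to 10 rows; each row is the pose to reach, as a shift and turn from the pose commanded when the call began, along the tool's axes at that moment; what a row does not reach only later rows make up. A row lasts 1/12 s, in which the tool goes at most 41.7 mm and 7.16 degrees, less where a joint would pass 70% of its speed; a pose out of reach is approached as far as the arm can. A call with a gripper value outside its range is refused whole. The fingers move at their own pace and stop on an object; the grip force is fixed at half the most. Time passes only in rows, so rows that repeat a pose let the fingers close. It gives the time, the measured TCP pose, the force, the opening and the grip force at its end, in the units of the state.
- robot.get_obs(): the state, without advancing time (a new reading comes with each control period).
- robot.snapshot(name): name is "scene" or "side" or "wrist"; returns a dict with "image" (480x640x3 uint8, blue, green, red), "fx", "fy", "cx", "cy" (pixels), "k1" (the pictures are not rectified: a ray, as slopes to the right and down, at radius r is drawn at 1 + k1 r^2 times it, then the intrinsics apply), "eye" and "orientation" of the camera in the world; the wrist camera has in their place "T_tool_cam" (4x4, takes a point from camera to tool coordinates, whose origin is the TCP and whose axes are the flange's). Camera axes: x right, y down, z forward; pixel columns grow to the right and rows downward; lengths in m; the calibration is good to about 2 mm. A picture is of the moment at which its call begins: read the wrist's pose just before it. There is no depth.
- robot.close_job(): hands the job in; it is judged then, once.
The state is a dict: "time": time; "joint_positions": joint angles; "qvel": joint speeds; "joint_torque": joint torques, N m; "tool_pos": TCP position; "ee_rot": TCP orientation; "wrist_force": force on the tool from outside, world axes, zero at the start; "wrist_torque": the same for the moment, N m; "width": finger opening in m; "finger_force": force on a finger pad.
Only numpy, scipy, OpenCV 4.12 (cv2) and the standard library are available. Lean on these libraries where they do the work, as an engineer would, in place of code of your own. Each camera call takes 0.05 s, during which the arm holds its last target. There are 200 camera calls.

TASK

Get the lidded culture dishes (three in a stack, one beside it) onto the warming plate: take the stack apart and set each of the four dishes flat into the recess made for it - the square four-well dish in the square recess, the largest round dish in the largest round recess, the middle one in the middle one, the smallest in the smallest. Keep the dishes level, put them down rather than drop them, and leave the oil bottle and the specimen pot close by standing where they are.

Things in the scene. Friction and masses are not known exactly. Their poses are not given: they have to be found in the camera images.
- four_well: Four-well culture dish: pale, clear-lidded, square with rounded corners, 66 x 66 mm and 15 mm high, 55 g, four round wells seen through the lid; x and y along its sides. On the bench, alone or bottom of the stack. Rigid, lid and all. Origin: centre of its underside, z up. Held with the fingertips at least 4 mm above its underside, they clear the recess rim.
- dish60: Largest round dish: pale, clear-lidded, 60 mm diameter, 15 mm high, 45 g, with a small 23 mm centre well. On the bench, alone or bottom of the stack. Rigid, lid and all. Origin: centre of its underside, z up. Held with the fingertips at least 4 mm above its underside, they clear the recess rim.
- dish50: Middle round dish: 50 mm diameter, 12 mm high, 35 g, with a 30 mm glass window in its floor. It is the second of the stack: it stands on the four-well dish or on the largest round dish and carries the smallest dish. Rigid, lid and all. Origin: centre of its underside, z up. Held with the fingertips at least 4 mm above its underside, they clear the recess rim.
- dish40: Smallest round dish: 40 mm diameter, 12 mm high, 22 g, plain. It is the top of the stack. Rigid, lid and all. Origin: centre of its underside, z up. Held with the fingertips at least 4 mm above its underside, they clear the recess rim.
- adapter_square: Adapter for the four-well dish: aluminium plate 94 x 94 x 10 mm, fixed on the warming plate 40 mm above the bench, with a dark-floored square recess 82 x 82 mm, 3 mm deep, in its middle (8 mm play all round the dish). Origin: centre of its underside, z up, x and y along its sides; recess floor at z 7 mm, rim at 10 mm. The four lie in a 2 x 2 block 110 mm apart, in any order.
- adapter60: Adapter for the largest round dish: aluminium plate 94 x 94 x 10 mm, fixed on the warming plate 40 mm above the bench, with a dark-floored round recess of 76 mm diameter, 3 mm deep, in its middle (8 mm play all round the dish). Origin: centre of its underside, z up, x and y along its sides; recess floor at z 7 mm, rim at 10 mm. The four lie in a 2 x 2 block 110 mm apart, in any order.
- adapter50: Adapter for the middle round dish: aluminium plate 94 x 94 x 10 mm, fixed on the warming plate 40 mm above the bench, with a dark-floored round recess of 66 mm diameter, 3 mm deep, in its middle (8 mm play all round the dish). Origin: centre of its underside, z up, x and y along its sides; recess floor at z 7 mm, rim at 10 mm. The four lie in a 2 x 2 block 110 mm apart, in any order.
- adapter40: Adapter for the smallest round dish: aluminium plate 94 x 94 x 10 mm, fixed on the warming plate 40 mm above the bench, with a dark-floored round recess of 56 mm diameter, 3 mm deep, in its middle (8 mm play all round the dish). Origin: centre of its underside, z up, x and y along its sides; recess floor at z 7 mm, rim at 10 mm. The four lie in a 2 x 2 block 110 mm apart, in any order.
- oil_bottle: Immersion-oil bottle, amber glass with a black cap, 28 mm diameter, 72 mm high, loose, standing on the bench near the dishes. Leave it alone. Origin: centre of its underside.
- specimen_pot: Specimen pot, whitish with a yellow screw lid, 45 mm diameter, 63 mm high, loose, standing on the bench between the dishes and the warming plate. Leave it alone. Origin: centre of its underside.
There are look-alikes about, which are no part of the job. Leave any brown, green or orange look-alike of the dish40 alone.

How it is judged:
By the outcome, as a careful person would: the job done as asked, in the order asked, and still so for the second after the job is handed in, with the robot touching nothing.
It also fails if it takes over 104 s, if anything falls off the work surface, if the arm or the gripper's body presses on something with over 40 N, if the wrist force passes 120 N, or if a joint passes its speed limit or range.

## Working session

There is one attempt and no reset: what is moved stays moved. The work goes in short steps, Python scripts to look and compute and a tool call to move; the robot and the scene stay as the last step left them, time stands still between calls to the robot, and variables do not carry over. Pictures are saved under pics/ and viewed, at most 14 in all, crops included, and the job is handed in when it is done.

Besides the shell and the picture viewer there is one more tool, called after "Emit:" by a JSON object that holds its "op" and its "data". servo_tool: Moves the arm, as the interface text tells. Its arguments: {"type":"object","properties":{"moves":{"type":"array"}},"required":["moves"]}

```bash
mkdir -p pics
cat > h.py <<'E'
import numpy as np, cv2, pickle
from scipy.spatial.transform import Rotation as R
from bench import robot
def snap(name,tag):
    o=robot.get_obs(); s=dict(robot.snapshot(name))
    if name=='wrist':
        T=np.eye(4);T[:3,:3]=rot(o['ee_rot']);T[:3,3]=o['tool_pos']
        s['T']=T@np.array(s['T_tool_cam'])
    else:
        T=np.eye(4);T[:3,:3]=rot(s['orientation']);T[:3,3]=s['eye'];s['T']=T
    cv2.imwrite(f'pics/{tag}.png',s['image']); pickle.dump(s,open(f'pics/{tag}.pkl','wb')); return s
def rot(e):
    e=np.array(e,float)
    if e.shape==(3,3): return e
    return (R.from_euler('xyz',e) if e.size==3 else R.from_quat(e)).as_matrix()
def load(t): return pickle.load(open(f'pics/{t}.pkl','rb'))
def px2w(s,u,v,z):
    x,y=(u-s['cx'])/s['fx'],(v-s['cy'])/s['fy']; r=np.hypot(x,y); q=r
    for _ in range(30): q=r/(1+s['k1']*q*q)
    k=q/r if r>0 else 1
    d=s['T'][:3,:3]@np.array([x*k,y*k,1]); e=s['T'][:3,3]
    return e+d*(z-e[2])/d[2]
def w2px(s,p):
    c=np.linalg.inv(s['T'])@np.append(p,1); x,y=c[0]/c[2],c[1]/c[2]; k=1+s['k1']*(x*x+y*y)
    return s['fx']*x*k+s['cx'],s['fy']*y*k+s['cy']
E
python3 - <<'E'
from h import *
o=robot.get_obs();print(o)
for n in('scene','side','wrist'):
    s=snap(n,n+'0');print({k:s[k] for k in s if k not in('image','T')})
E
```

```text
{'time': 0.0, 'joint_positions': array([-1.03127579e-01,  8.79399808e-02,  1.37222735e+00, -2.92562128e-05,
        1.68359241e+00, -1.03070592e-01]), 'qvel': array([-0.000575  , -0.00045404,  0.00013803, -0.00114637,  0.00031656,
       -0.00058772]), 'joint_torque': array([ 1.28542815e-03, -3.40182602e+01, -3.02423716e+01,  7.18220207e-02,
        3.29729996e-02, -1.13141955e-04]), 'tool_pos': array([5.49458517e-01, 2.60052339e-05, 2.04326034e-01]), 'ee_rot': array([-3.13943408e+00, -1.94044384e-04,  1.57073587e+00]), 'wrist_force': array([-0.21972136, -0.0316745 , -0.42353018]), 'wrist_torque': array([-0.00680872, -0.02736793, -0.00168763]), 'finger_force': 0.0, 'width': 0.09411600748925879}
{'fx': 529.3122622214842, 'fy': 529.3122622214842, 'cx': 317.01289875850836, 'cy': 256.54969642402574, 'k1': -0.06588636734128406, 'eye': array([ 0.99191912, -0.48070937,  0.90218176]), 'orientation': array([-2.50929474,  0.01229537,  0.72898974])}
{'fx': 462.0100144424769, 'fy': 462.0100144424769, 'cx': 317.6293361777146, 'cy': 237.77178245522472, 'k1': 0.042065931783520055, 'eye': array([ 0.26358238, -0.50384082,  0.66395896]), 'orientation': array([-2.41941737, -0.01919246, -0.53323045])}
{'fx': 385.1600871795789, 'fy': 385.1600871795789, 'cx': 323.6021648377875, 'cy': 234.00494467943275, 'k1': 0.02214761808430704, 'T_tool_cam': array([[-5.74303281e-04, -9.71981435e-01, -2.35056929e-01,
         6.79632387e-02],
       [ 9.99999106e-01, -2.74360548e-04, -1.30874427e-03,
         1.17586089e-03],
       [ 1.20758479e-03, -2.35057470e-01,  9.71980724e-01,
        -1.79705152e-01],
       [ 0.00000000e+00,  0.00000000e+00,  0.00000000e+00,
         1.00000000e+00]])}
```

View pics/scene0.png

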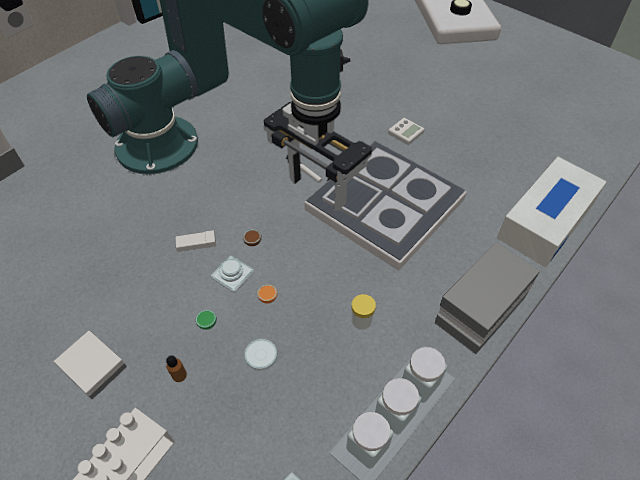

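View pics/side0.png

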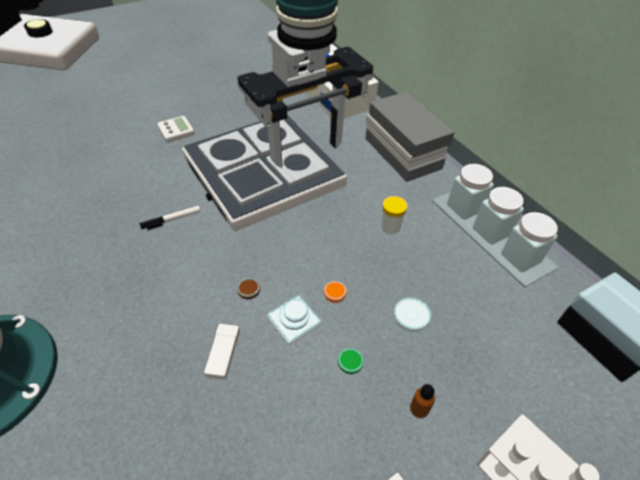

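The scene view shows the stack at (232,272), with a square base, and a lone pale dish at (261,353). Caps are brown (252,237), orange (267,293) and green (206,319). The pot is at (363,306), the bottle at (176,368) and the plate at (385,200). In the side view the stack is at (294,317) and the lone dish at (412,313). I'll enlarge these.

Run:
```python
from h import *
a=load('scene0')['image'];b=load('side0')['image']
def c(i,x,y,w,h,W,H): return cv2.resize(i[y:y+h,x:x+w],(W,H),interpolation=cv2.INTER_CUBIC)
# scene crop 190..290 x 222..297 x4 ; side 240..340 x 275..350 x4
top=np.hstack([c(a,190,240,100,75,400,300),c(b,250,280,100,75,400,300)])
bot=np.hstack([c(a,300,135,172,129,400,300),c(b,175,110,180,135,400,300)])
cv2.imwrite('pics/m1.png',np.vstack([top,bot]))
```

```text
(no output)
```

View pics/m1.png

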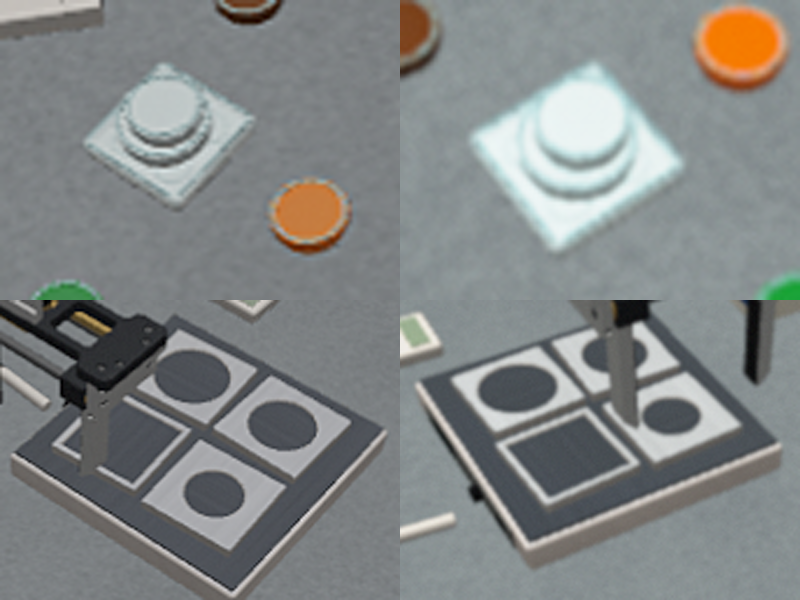

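Top crops: the square four-well dish carries two round ones, with the brown, orange and green caps separate. The lone clear dish is therefore dish60. Bottom crops: the recesses are largest at scene (383,168), middle (421,189), smallest (392,218), and the square one at the left corner.

Run:
```python
from h import *
S=load('scene0');D=load('side0')
def A(x,y):return (190+x*.25,240+y*.25)
def B(x,y):return (250+(x-400)*.25,280+y*.25)
def P(x,y):return (300+x*.43,135+(y-300)*.43)
def Q(x,y):return (175+(x-400)*.45,110+(y-300)*.45)
def sh(n,a,b,z):
    p=px2w(S,*a,z)if a else None;q=px2w(D,*b,z) if b else None
    print(n,*( [v[:2].round(4)for v in(p,q)if v is not None]))
sh('d40',A(166,108),B(581,120),.039)
for i,(a,b) in enumerate(zip([(163,64),(255,120),(178,207),(85,142)],[(592,60),(683,162),(557,249),(471,139)])): sh('sq%d'%i,A(*a),B(*b),.015)
sh('d60',(261,351.5),(412,312.5),.015)
sh('a60',P(192,376),Q(518,389),.0475);sh('a50',P(282,425),Q(615,352),.0475);sh('a40',P(214,494),Q(670,416),.0475)
sh('asq',None,Q(568,457),.0475)
for n,a,b,z in[('pot',(363,304),(395,206),.063),('bot',(172,361),(427,391),.072),('or',(267,293),(335,291),.012),('gr',(206,319),(350,360),.012),('br',(252,237),(248,288),.012)]: sh(n,a,b,z)
```

```text
d40 [ 0.4513 -0.1483] [ 0.4456 -0.1494]
sq0 [ 0.4144 -0.1209] [ 0.4708 -0.1121]
sq1 [ 0.4762 -0.1139] [ 0.4788 -0.1736]
sq2 [ 0.4852 -0.1762] [ 0.4164 -0.1826]
sq3 [ 0.4207 -0.1809] [ 0.4096 -0.1214]
d60 [ 0.6177 -0.2331] [ 0.6166 -0.2351]
a60 [0.5119 0.2659] [0.5108 0.2644]
a50 [0.6165 0.2699] [0.6178 0.2722]
a40 [0.6196 0.1583] [0.6179 0.1592]
asq [0.5109 0.1537]
pot [ 0.7107 -0.054 ] [ 0.7071 -0.057 ]
bot [ 0.54   -0.3638] [ 0.5271 -0.3641]
or [ 0.5344 -0.1342] [ 0.5306 -0.1345]
gr [ 0.4877 -0.2545] [ 0.4831 -0.2536]
br [ 0.4095 -0.0548] [ 0.4048 -0.0553]
```

Emit:
{"op": "servo_tool", "data": {"moves": [[-1,-0.3,0,0,0],[-2,-0.6,0,0,0],[-3,-0.9,0,0,0],[-4,-1.2,0,0,0],[-5,-1.5,0,0,0],[-6,-1.8,0,0,0],[-6.8,-2,0,0,0],[-6.8,-2,0,0,0],[-6.8,-2,0,0,0],[-6.8,-2,0,0,0]]}}

```text
time: 0.98
tool_pos: [0.5, -0.1694, 0.2052]
ee_rot: [-3.141, -0.001, 1.571]
wrist_force: [0.6, -1.3, 0.5]
width: 0.0941
finger_force: 0.0
```

Run:
```python
from h import *
o=robot.get_obs();print(o['tool_pos'],o['ee_rot'])
s=snap('wrist','w1')
print([np.round(w2px(s,p))for p in[(.449,-.149,.039),(.617,-.234,.015)]])
```

```text
[ 0.50003724 -0.16943534  0.20520497] [-3.14133914e+00 -8.79365861e-04  1.57086757e+00]
[array([266., 195.]), array([439., 276.])]
```

View pics/w1.png

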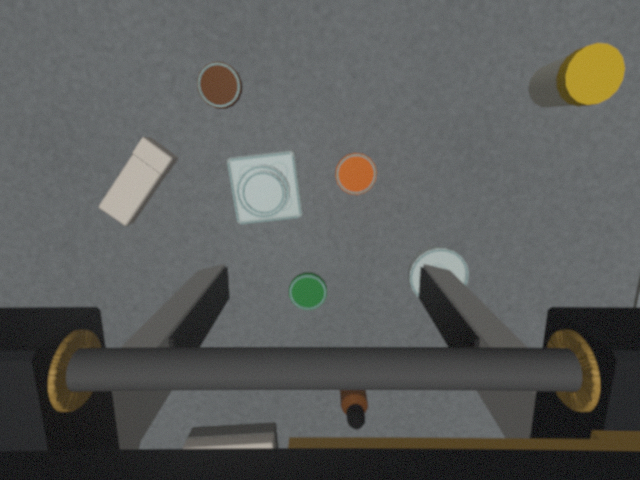

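The wrist view shows the stack's top dish at (264,192) on the square, corners (228,158), (294,151), (301,216), (237,223). The dish60 is at (439,275), partly behind a finger. A crop of the stack will sharpen this.

Run:
```python
from h import *
i=load('w1')['image'];cv2.imwrite('pics/w1c.png',cv2.resize(i[140:235,210:330],None,fx=6,fy=6,interpolation=cv2.INTER_CUBIC))
```

```text
(no output)
```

View pics/w1c.png

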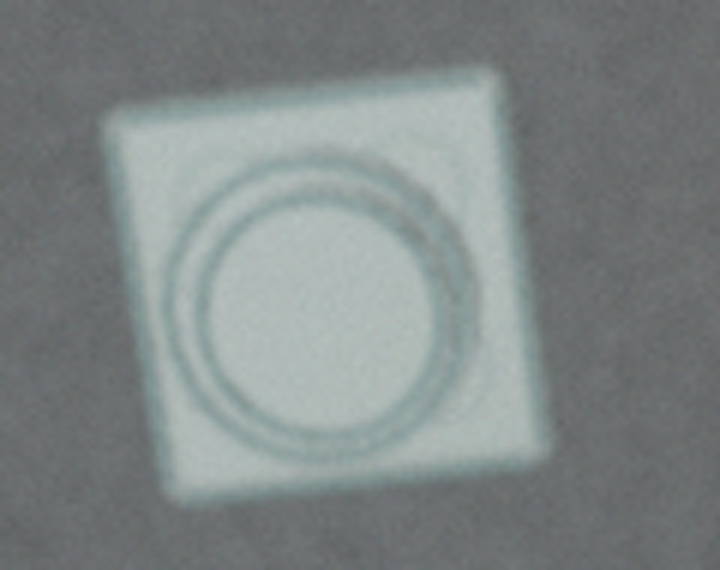

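Crop: dish40's centre is at wrist pixel (263.5,192.7), dish50's at (263.3,190.7) and the square's at (265.2,187.5). The three are slightly off each other.

Run:
```python
from h import *
s=load('w1')
for n,p,z in[('d40',(263.5,192.7),.039),('d50',(263.3,190.7),.027),('or',(356,174),.012),('gr',(308,291),.012),('d60',(439.5,276),.015),('bot',(356,415),.072),('pot',(590.5,73),.063)]: print(n,px2w(s,*p,z)[:2].round(4))
c=np.array([px2w(s,210+x/6,140+y/6,.015)[:2] for x,y in[(107,110),(498,72),(550,458),(172,500)]])
print(c.round(4),c.mean(0));e=np.diff(np.vstack([c,c[:1]]),axis=0);print(np.hypot(*e.T),np.degrees(np.arctan2(e[:,1],e[:,0])))
```

```text
d40 [ 0.4466 -0.1467]
d50 [ 0.4446 -0.1464]
or [ 0.5318 -0.1323]
gr [ 0.4845 -0.252 ]
d60 [ 0.6179 -0.2345]
bot [ 0.531  -0.3515]
pot [ 0.7065 -0.0516]
[[ 0.4105 -0.1174]
 [ 0.472  -0.1116]
 [ 0.4792 -0.173 ]
 [ 0.4174 -0.18  ]] [ 0.44477776 -0.14549089]
[0.06173996 0.0618652  0.06226152 0.06291123] [   5.47288355  -83.25454172 -173.55585686   96.2573633 ]
```

Emit:
{"op": "servo_tool", "data": {"moves": [[0.4,-1,0.6,0,0.1],[0.88,-2.12,1.6,0,0.15],[0.88,-2.12,2.8,0,0.2],[0.88,-2.12,4,0,0.2],[0.88,-2.12,5,0,0.2],[0.88,-2.12,5.8,0,0.2],[0.88,-2.12,6.3,0,0.2],[0.88,-2.12,6.4,0,0.2],[0.88,-2.12,6.4,0,0.2],[0.88,-2.12,6.4,0,0.2]]}}

```text
time: 1.87
tool_pos: [0.4478, -0.1476, 0.0464]
ee_rot: [3.14, 0.0, 1.572]
wrist_force: [0.5, 0.4, -0.4]
width: 0.0755
finger_force: 0.0
```

Emit:
{"op": "servo_tool", "data": {"moves": [[0,0,0.3,0,0.3],[0,0,0.54,0,0.4],[0,0,0.54,0,0.45],[0,0,0.54,0,0.5],[0,0,0.54,0,0.54],[0,0,0.54,0,0.57],[0,0,0.54,0,0.6],[0,0,0.54,0,0.7],[0,0,0.54,0,1],[0,0,0.54,0,1]]}}

```text
time: 2.7
tool_pos: [0.4472, -0.1481, 0.0323]
ee_rot: [3.141, 0.0, 1.571]
wrist_force: [0.1, 0.4, 1.0]
width: 0.039
finger_force: 30.0
```

Emit:
{"op": "servo_tool", "data": {"moves": [[0,0,-0.2,0,1],[0,0,-0.6,0,1],[0,0,-1.2,0,1],[0,0,-2,0,1],[0.3,0.2,-2.8,0,1],[1,0.6,-3.5,0,1],[1.9,1.1,-4,0,1],[2.8,1.6,-4.3,0,1],[3.8,2.1,-4.3,0,1],[4.7,2.6,-4.3,0,1]]}}

```text
time: 3.53
tool_pos: [0.5132, -0.0293, 0.1417]
ee_rot: [3.138, 0.0, 1.571]
wrist_force: [0.4, 0.0, -0.3]
width: 0.0388
finger_force: 30.0
```

Emit:
{"op": "servo_tool", "data": {"moves": [[0.9,0.5,0,0,1],[1.8,1,0,0,1],[2.7,1.5,0,0,1],[3.6,2,0,0,1],[4.5,2.5,0,0,1],[5.3,3,0,0,1],[5.9,3.4,0,0,1],[6.3,3.6,0,0,1],[6.3,3.6,0,0,1],[6.3,3.6,0,0,1]]}}

```text
time: 4.37
tool_pos: [0.6019, 0.1269, 0.1397]
ee_rot: [-3.141, 0.001, 1.571]
wrist_force: [0.2, -0.7, -0.4]
width: 0.0386
finger_force: 30.0
```

Run:
```python
from h import *
o=robot.get_obs();print(o['tool_pos'],o['ee_rot'],o['width'])
s=snap('wrist','w2')
```

```text
[0.60187303 0.12689935 0.13973745] [-3.14140432e+00  6.29817968e-04  1.57143803e+00] 0.03861193205788572
```

View pics/w2.png

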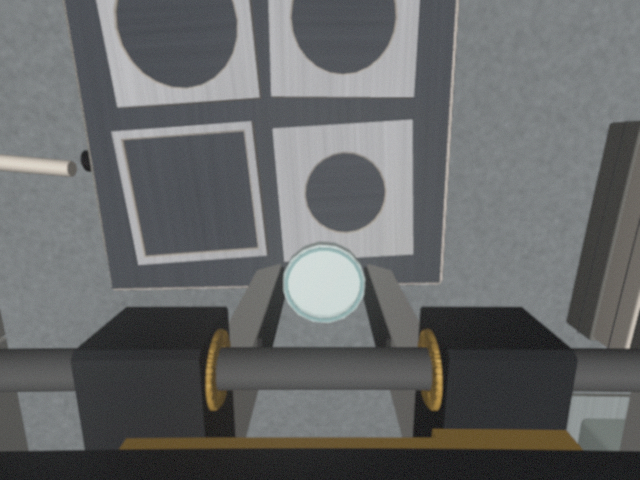

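The wrist view shows the dish held level at (324,283) and the smallest recess at (345.5,192). The square recess's inner corners are (126,139), (246,131), (257,249), (144,256).

Run:
```python
from h import *
s=load('w2');p=lambda u,v,z:px2w(s,u,v,z)[:2].round(4)
print('a40',p(345.5,191.5,.0475),'r',p(384.5,191.5,.0475)-p(306.5,191.5,.0475))
c=np.array([p(*q,.049) for q in[(126,139),(246,131),(257,249),(144,256)]]);print(c.tolist(),c.mean(0));e=np.diff(c,axis=0);print(np.hypot(*e.T),np.degrees(np.arctan2(e[:,1],e[:,0])))
print('a60 bottom',p(178,88,.0475),'sides',p(237,25,.0475),p(118,25,.0475));print('a50 bottom',p(344,73,.0475),p(290,15,.0475),p(397,15,.0475))
print('dish',p(324,283,.147))
```

```text
a40 [0.6181 0.16  ] r [0.0551 0.    ]
[[0.4688, 0.1956], [0.5501, 0.2011], [0.5541, 0.1181], [0.4717, 0.1128]] [0.511175 0.1569  ]
[0.08148583 0.08309633 0.08257027] [   3.87020129  -87.24089234 -176.31978278]
a60 bottom [0.5063 0.2284] sides [0.5474 0.2662] [0.472  0.2656]
a50 bottom [0.6161 0.2379] [0.5813 0.272 ] [0.6492 0.2719]
dish [0.603  0.1292]
```

Emit:
{"op": "servo_tool", "data": {"moves": [[0.5,0.3,0.1,0,1],[1,0.55,0.4,0,1],[1.26,0.66,1,0,1],[1.26,0.66,1.7,0,1],[1.26,0.66,2.3,0,1],[1.26,0.66,2.8,0,1],[1.26,0.66,3.1,0,1],[1.26,0.66,3.3,0,1],[1.26,0.66,3.35,0,1],[1.26,0.66,3.35,0,1]]}}

```text
time: 5.25
tool_pos: [0.6187, 0.1585, 0.0559]
ee_rot: [3.141, -0.0, 1.571]
wrist_force: [-0.7, -0.1, -0.1]
width: 0.0388
finger_force: 30.0
```

Emit:
{"op": "servo_tool", "data": {"moves": [[0,0,0.04,0,1],[0,0,0.08,0,1],[0,0,0.12,0,1],[0,0,0.14,0,1],[0,0,0.14,0,1],[0,0,0.14,0,1]]}}

```text
time: 5.75
tool_pos: [0.6186, 0.1585, 0.0524]
ee_rot: [3.141, -0.0, 1.571]
wrist_force: [0.5, 0.2, -0.2]
width: 0.0389
finger_force: 30.0
```

Emit:
{"op": "servo_tool", "data": {"moves": [[0,0,0.02,0,1],[0,0,0.02,0,1],[0,0,0.02,0,1]]}}

```text
time: 6.0
tool_pos: [0.6186, 0.1585, 0.0523]
ee_rot: [3.141, -0.0, 1.571]
wrist_force: [-1.4, -1.5, 2.1]
width: 0.0389
finger_force: 30.0
```

Emit:
{"op": "servo_tool", "data": {"moves": [[0,0,0.02,0,1],[0,0,0.02,0,1],[0,0,0.02,0,1]]}}

```text
time: 6.25
tool_pos: [0.6186, 0.1585, 0.0523]
ee_rot: [3.141, -0.0, 1.571]
wrist_force: [-1.8, -0.1, 6.0]
width: 0.0387
finger_force: 30.0
```

Contact. Release and rise.

Emit:
{"op": "servo_tool", "data": {"moves": [[0,0,-0.02,0,0.5],[0,0,-0.02,0,0.45],[0,0,-0.02,0,0.35],[0,0,-0.02,0,0.25],[0,0,-0.3,0,0.2],[0,0,-1,0,0.15],[0,0,-1.8,0,0.15],[0,0,-2.6,0,0.15],[-0.9,-0.5,-3.2,0,0.15],[-2,-1,-3.4,0,0.15]]}}

```text
time: 7.08
tool_pos: [0.5952, 0.1097, 0.14]
ee_rot: [3.135, -0.001, 1.574]
wrist_force: [0.6, -0.6, 0.5]
width: 0.08
finger_force: 0.0
```

Emit:
{"op": "servo_tool", "data": {"moves": [[-1.2,-0.7,0,0,0.15],[-2.4,-1.4,0,0,0.15],[-3.6,-2.1,0,0,0.15],[-4.8,-2.8,0,0,0.15],[-6,-3.5,0,0,0.15],[-7.2,-4.2,0,0,0.15],[-8.4,-4.9,0,0,0.15],[-9.4,-5.5,0,0,0.15],[-9.8,-5.7,0,0,0.15],[-9.8,-5.7,0,0,0.15]]}}

```text
time: 7.92
tool_pos: [0.4504, -0.1383, 0.1368]
ee_rot: [3.141, 0.001, 1.567]
wrist_force: [0.5, 0.1, 0.4]
width: 0.0799
finger_force: 0.0
```

Run:
```python
from h import *
o=robot.get_obs();print(o['tool_pos'],o['ee_rot'],o['width'])
s=snap('wrist','w3');t=snap('scene','s3')
a,b=w2px(s,(.446,-.147,.027));x,y=max(0,int(a)-75),max(0,int(b)-56)
c,d=w2px(t,(.565,.213,.05));X,Y=int(c)-80,int(d)-60
print(x,y,X,Y)
cv2.imwrite('pics/m3.png',np.vstack([cv2.resize(s['image'][y:y+112,x:x+150],(400,299),interpolation=2),cv2.resize(t['image'][Y:Y+120,X:X+160],(400,300),interpolation=2)]))
```

```text
[ 0.45039225 -0.13827879  0.13682085] [3.14061612e+00 6.84751360e-04 1.56692683e+00] 0.07985482797978918
241 186 307 130
```

View pics/m3.png

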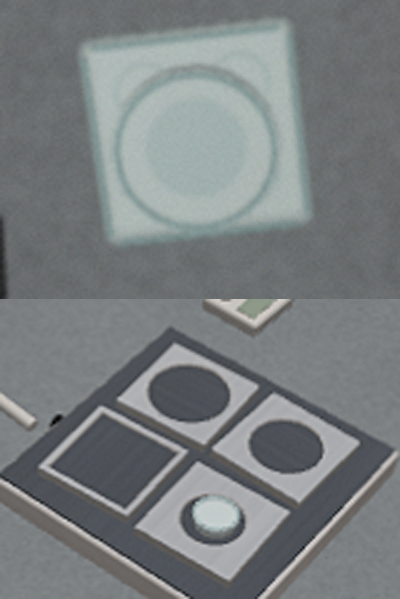

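Top: the middle dish (30 mm window) has its centre at wrist pixel (314,241), on the square dish. Bottom: dish40 sits in the smallest recess, level and clear of its walls.

Run:
```python
from h import *
s=load('w3');p=lambda u,v,z:px2w(s,u,v,z)[:2].round(4)
print('d50',p(314.1,241.1,.027),p(284.1,241,.027),p(344.1,241,.027))
c=np.array([p(241+x/2.667,186+y/2.667,.015) for x,y in[(80,42),(290,20),(312,217),(108,243)]]);print(c.tolist(),c.mean(0));e=np.diff(c,axis=0);print(np.hypot(*e.T),np.degrees(np.arctan2(e[:,1],e[:,0])))
t=load('s3');q=lambda u,v,z:px2w(t,u,v,z)[:2].round(4)
print('d40 top',q(307+215*.4,130+215*.4,.059),'a40',q(307+212*.4,130+220*.4,.0475))
c=np.array([q(307+x*.4,130+(y-299)*.4,.05) for x,y in[(102,405),(187,457),(130,518),(38,467)]]);print('sq outer',c.mean(0))
```

```text
d50 [ 0.4439 -0.146 ] [ 0.4206 -0.1459] [ 0.4672 -0.1461]
[[0.4099, -0.1169], [0.4719, -0.1107], [0.4794, -0.1717], [0.4163, -0.1799]] [ 0.444375 -0.1448  ]
[0.06230923 0.06145934 0.06363057] [   5.71059314  -82.99061574 -172.59576666]
d40 top [0.6221 0.1564] a40 [0.6185 0.1589]
sq outer [0.51515  0.154175]
```

Emit:
{"op": "servo_tool", "data": {"moves": [[-0.35,-0.24,0.5,0,0.15],[-0.35,-0.24,1.3,0,0.15],[-0.35,-0.24,2.2,0,0.15],[-0.35,-0.24,3.1,0,0.15],[-0.35,-0.24,3.8,0,0.15],[-0.35,-0.24,4.3,0,0.15],[-0.35,-0.24,4.5,0,0.2],[-0.35,-0.24,4.6,0,0.25],[-0.35,-0.24,4.6,0,0.3],[-0.35,-0.24,4.6,0,0.35]]}}

```text
time: 8.85
tool_pos: [0.4461, -0.145, 0.0222]
ee_rot: [3.14, 0.0, 1.572]
wrist_force: [0.4, 0.2, -0.1]
width: 0.0631
finger_force: 0.0
```

Emit:
{"op": "servo_tool", "data": {"moves": [[-0.08,-0.06,0.07,0,0.4],[-0.08,-0.06,0.07,0,0.42],[-0.08,-0.06,0.07,0,0.45],[-0.08,-0.06,0.07,0,0.47],[-0.08,-0.06,0.07,0,0.5],[-0.08,-0.06,0.07,0,0.6],[-0.08,-0.06,0.07,0,1],[-0.08,-0.06,0.07,0,1]]}}

```text
time: 9.52
tool_pos: [0.4436, -0.1475, 0.0199]
ee_rot: [3.141, 0.0, 1.571]
wrist_force: [-1.2, -0.3, 2.9]
width: 0.0489
finger_force: 30.0
```

Emit:
{"op": "servo_tool", "data": {"moves": [[0,0,-0.1,0,1],[0,0,-0.4,0,1],[0,0,-1,0,1],[0,0,-1.9,0,1],[0.2,0.1,-2.8,0,1],[0.8,0.4,-3.6,0,1],[1.7,0.8,-4.3,0,1],[2.7,1.2,-4.7,0,1],[3.7,1.6,-4.8,0,1],[4.7,2,-4.8,0,1]]}}

```text
time: 10.35
tool_pos: [0.4948, -0.0287, 0.1417]
ee_rot: [3.138, 0.0, 1.57]
wrist_force: [0.3, 0.3, -0.6]
width: 0.0491
finger_force: 30.0
```

Emit:
{"op": "servo_tool", "data": {"moves": [[1,0.4,0,0,1],[2,0.8,0,0,1],[3,1.2,0,0,1],[4,1.6,0,0,1],[5,2.1,0,0,1],[6,2.6,0,0,1],[7,3.1,0,0,1],[8,3.6,0,0,1],[9,4.1,0,0,1],[10,4.5,0,0,1]]}}

```text
time: 11.18
tool_pos: [0.6066, 0.2217, 0.1395]
ee_rot: [3.141, -0.0, 1.571]
wrist_force: [0.3, -0.0, -0.2]
width: 0.049
finger_force: 30.0
```

Emit:
{"op": "servo_tool", "data": {"moves": [[0.9,0.2,0,0,1],[1.5,0.35,0.2,0,1],[1.9,0.4,0.7,0,1],[2,0.44,1.4,0,1],[2,0.44,2.1,0,1],[2,0.44,2.7,0,1],[2,0.44,3.1,0,1],[2,0.44,3.3,0,1],[2,0.44,3.4,0,1],[2,0.44,3.4,0,1]]}}

```text
time: 12.02
tool_pos: [0.6169, 0.2698, 0.0542]
ee_rot: [-3.141, 0.0, 1.57]
wrist_force: [0.7, 1.1, 0.6]
width: 0.0486
finger_force: 30.0
```

Emit:
{"op": "servo_tool", "data": {"moves": [[0,0,0.03,0,1],[0,0,0.06,0,1],[0,0,0.09,0,1],[0,0,0.1,0,1],[0,0,0.1,0,1],[0,0,0.1,0,1]]}}

```text
time: 12.52
tool_pos: [0.6171, 0.2703, 0.0523]
ee_rot: [3.141, -0.0, 1.571]
wrist_force: [-0.7, -0.3, -0.2]
width: 0.0489
finger_force: 30.0
```

Emit:
{"op": "servo_tool", "data": {"moves": [[0,0,0.02,0,1],[0,0,0.03,0,1],[0,0,0.03,0,1],[0,0,0.03,0,1]]}}

```text
time: 12.85
tool_pos: [0.6172, 0.2703, 0.052]
ee_rot: [3.141, -0.0, 1.571]
wrist_force: [-1.0, -0.3, 3.3]
width: 0.0492
finger_force: 30.0
```

Emit:
{"op": "servo_tool", "data": {"moves": [[0,0,-0.03,0,0.44],[0,0,-0.03,0,0.38],[0,0,-0.03,0,0.3],[0,0,-0.03,0,0.2],[0,0,-0.3,0,0.2],[0,0,-1,0,0.2],[0,0,-1.9,0,0.15],[0,0,-2.8,0,0.12],[-0.9,-0.3,-3.3,0,0.12],[-2,-0.7,-3.4,0,0.12]]}}

```text
time: 13.68
tool_pos: [0.6015, 0.2218, 0.1406]
ee_rot: [3.134, -0.002, 1.574]
wrist_force: [0.5, -0.5, 0.2]
width: 0.083
finger_force: 0.0
```

Emit:
{"op": "servo_tool", "data": {"moves": [[-1.3,-0.6,0,-0.1,0.12],[-2.6,-1.2,0,-0.2,0.12],[-3.9,-1.8,0,-0.3,0.12],[-5.2,-2.4,0,-0.4,0.12],[-6.5,-3,0,-0.5,0.12],[-7.8,-3.6,0,-0.6,0.12],[-9.1,-4.2,0,-0.7,0.12],[-10.4,-4.8,0,-0.85,0.12],[-11.7,-5.3,0,-1,0.12],[-12.9,-5.8,0,-1.06,0.12]]}}

```text
time: 14.52
tool_pos: [0.4537, -0.1039, 0.137]
ee_rot: [3.14, 0.001, 1.682]
wrist_force: [0.8, -0.2, 0.8]
width: 0.0826
finger_force: 0.0
```

Emit:
{"op": "servo_tool", "data": {"moves": [[0,0,0,0,0.12],[0,0,0,0,0.12],[0,0,0,0,0.12]]}}

```text
time: 14.77
tool_pos: [0.4549, -0.1019, 0.1367]
ee_rot: [3.14, -0.0, 1.681]
wrist_force: [-0.3, -0.1, -1.7]
width: 0.0827
finger_force: 0.0
```

Run:
```python
from h import *
o=robot.get_obs();print(o['tool_pos'],o['ee_rot'],o['width'])
s=snap('wrist','w4');t=snap('scene','s4')
a,b=w2px(s,(.445,-.146,.015));x,y=int(a)-75,int(b)-56
print(x,y,a,b)
cv2.imwrite('pics/m4.png',np.vstack([cv2.resize(s['image'][y:y+112,x:x+150],(400,299),interpolation=2),cv2.resize(t['image'][130:250,307:467],(400,300),interpolation=2)]))
print(rot(o['ee_rot']).round(3).tolist())
```

```text
[ 0.45485914 -0.10191287  0.13670946] [ 3.14043179e+00 -3.44944009e-04  1.68134201e+00] 0.08267350646457478
229 222 304.79978798247095 278.35211481167937
[[-0.11, 0.994, 0.001], [0.994, 0.11, 0.0], [0.0, 0.001, -1.0]]
```

View pics/m4.png

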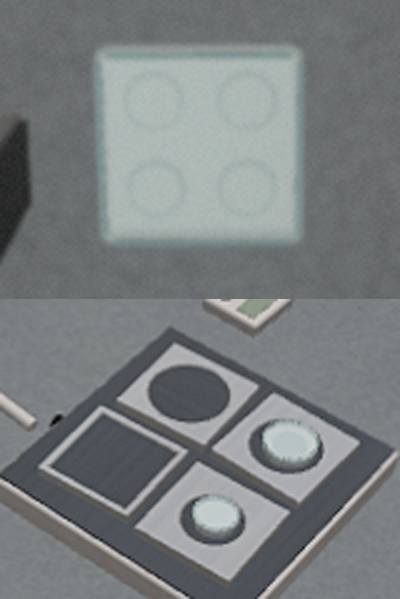

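Top: the four-well dish is alone and square to the tool, centre at wrist pixel (304,277). Bottom: dish50 and dish40 both sit in their recesses.

Run:
```python
from h import *
s=load('w4');p=lambda u,v,z:px2w(s,u,v,z)[:2]
c=np.array([p(229+x/2.667,222+y/2.667,.015) for x,y in[(94,46),(304,46),(304,244),(103,244)]]);print(c.round(4).tolist(),c.mean(0));e=np.diff(c,axis=0);print(np.hypot(*e.T),np.degrees(np.arctan2(e[:,1],e[:,0])))
R_=np.array([[-.11,.994],[.994,.11]]);m=c.mean(0)
print(R_.T@(m-[.45486,-.10191])/.025)
t=load('s4');q=lambda u,v,z:px2w(t,u,v,z)[:2].round(4)
print('d50',q(423.4,186.4,.059),'a50',q(307+285*.4,130+147*.4,.0475))
```

```text
[[0.4092, -0.1163], [0.4724, -0.1094], [0.4802, -0.1737], [0.4168, -0.1807]] [ 0.44465233 -0.14504085]
[0.0635757  0.06485433 0.06376915] [   6.29922051  -83.03636351 -173.72552027]
[-1.66996901 -0.59563256]
d50 [0.621  0.2687] a50 [0.6161 0.2694]
```

Emit:
{"op": "servo_tool", "data": {"moves": [[-0.9,-0.3,0.3,0,0.12],[-1.7,-0.6,0.8,0,0.12],[-1.7,-0.6,1.7,0,0.12],[-1.7,-0.6,2.6,0,0.12],[-1.7,-0.6,3.5,0,0.12],[-1.7,-0.6,4.3,0,0.12],[-1.7,-0.6,4.9,0,0.12],[-1.7,-0.6,5.15,0,0.12],[-1.7,-0.6,5.2,0,0.14],[-1.7,-0.6,5.2,0,0.16]]}}

```text
time: 15.7
tool_pos: [0.4448, -0.1455, 0.0063]
ee_rot: [-3.142, -0.0, 1.683]
wrist_force: [0.7, -0.4, -0.6]
width: 0.0791
finger_force: 0.0
```

Emit:
{"op": "servo_tool", "data": {"moves": [[0,0,0.02,0,0.2],[0,0,0.02,0,0.23],[0,0,0.02,0,0.26],[0,0,0.02,0,0.28],[0,0,0.02,0,0.3],[0,0,0.02,0,0.4],[0,0,0.02,0,1],[0,0,0.02,0,1]]}}

```text
time: 16.37
tool_pos: [0.4445, -0.1464, 0.0063]
ee_rot: [3.141, 0.0, 1.682]
wrist_force: [-1.3, 0.1, 3.0]
width: 0.0654
finger_force: 30.0
```

Emit:
{"op": "servo_tool", "data": {"moves": [[0,0,-0.1,0,1],[0,0,-0.4,0,1],[0,0,-1,0,1],[0,0,-1.8,0,1],[0.1,0,-2.7,0,1],[0.5,0.2,-3.6,0,1],[1.2,0.4,-4.4,0,1],[2.1,0.7,-4.9,0,1],[3,1,-5.2,0,1],[4,1.4,-5.3,0,1]]}}

```text
time: 17.2
tool_pos: [0.4691, -0.0424, 0.1408]
ee_rot: [3.138, 0.001, 1.681]
wrist_force: [1.2, -0.7, 0.0]
width: 0.0654
finger_force: 30.0
```

Emit:
{"op": "servo_tool", "data": {"moves": [[1,0.3,0,0.1,1],[2,0.6,0,0.2,1],[3,1,0,0.3,1],[4,1.4,0,0.4,1],[5,1.8,0,0.5,1],[5.8,2.1,0,0.6,1],[6.4,2.3,0,0.64,1],[6.7,2.4,0,0.64,1],[6.7,2.4,0,0.64,1],[6.7,2.4,0,0.64,1]]}}

```text
time: 18.03
tool_pos: [0.509, 0.13, 0.1382]
ee_rot: [-3.141, 0.001, 1.615]
wrist_force: [0.2, -0.4, -0.8]
width: 0.0656
finger_force: 30.0
```

Run:
```python
from h import *
o=robot.get_obs();print(o['tool_pos'],o['ee_rot'],o['width'])
s=snap('wrist','w5')
print([np.round(w2px(s,p)) for p in[(.512,.156,.05),(.51,.265,.0475)]])
```

```text
[0.5089572  0.12995689 0.13822583] [-3.14130947e+00  6.52839623e-04  1.61541384e+00] 0.06563008012848318
[array([328., 202.]), array([333.,  32.])]
```

View pics/w5.png

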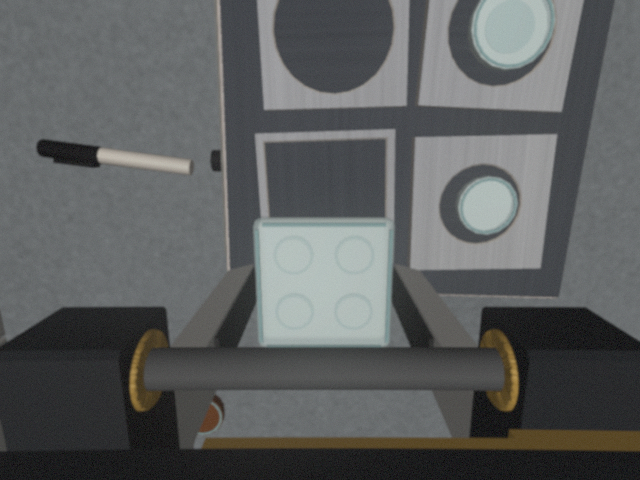

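Wrist view: the four-well dish is held level, top centre at (324,282). The square recess is ahead with its inner top edge from (265,142) to (386,140), and the largest recess is centred at about (333,32). dish40 at (488,206) and dish50 at (513,27) need checking against their recesses.

Run:
```python
from h import *
s=load('w5');p=lambda u,v,z:px2w(s,u,v,z)[:2].round(4)
print('d40',p(488,206,.059),'d50',p(513,28,.059),'a40 left/bot edge',p(440.5,204,.0475),p(479,242,.0475),'a50 left',p(449,30,.0475),p(502,85,.0475))
print('sq inner top corners',p(265,142,.05),p(386,140,.05),'outer',p(256,133,.05),p(395,130,.05),'bot inner? ',p(273,218,.05))
print('a60',p(333.5,32,.0475),p(274,30,.0475),p(393,30,.0475),p(333,92,.0475))
print('dish',p(324,220,.147),p(324,282,.147))
```

```text
d40 [0.6198 0.1597] d50 [0.6185 0.2686] a40 left/bot edge [0.5913 0.1579] [0.6221 0.1315] a50 left [0.5833 0.2692] [0.622 0.238]
sq inner top corners [0.4673 0.1952] [0.5488 0.2001] outer [0.4612 0.2008] [0.5542 0.2068] bot inner?  [0.4733 0.1431]
a60 [0.5101 0.2651] [0.4722 0.2646] [0.5479 0.2678] [0.5116 0.2293]
dish [0.5086 0.1631] [0.5099 0.1334]
```

Emit:
{"op": "servo_tool", "data": {"moves": [[0.4,0.05,0.1,0,1],[0.8,0.12,0.4,-0.1,1],[1.02,0.12,1,-0.1,1],[1.02,0.12,1.7,-0.1,1],[1.02,0.12,2.3,-0.1,1],[1.02,0.12,2.8,-0.1,1],[1.02,0.12,3.1,-0.1,1],[1.02,0.12,3.25,-0.1,1],[1.02,0.12,3.3,-0.1,1],[1.02,0.12,3.3,-0.1,1]]}}

```text
time: 18.92
tool_pos: [0.5111, 0.1559, 0.0559]
ee_rot: [3.141, -0.0, 1.625]
wrist_force: [0.2, -0.6, -1.1]
width: 0.0657
finger_force: 30.0
```

Emit:
{"op": "servo_tool", "data": {"moves": [[0,0,0.03,0,1],[0,0,0.06,0,1],[0,0,0.08,0,1],[0,0,0.08,0,1],[0,0,0.08,0,1]]}}

```text
time: 19.33
tool_pos: [0.5111, 0.1558, 0.054]
ee_rot: [3.141, -0.0, 1.625]
wrist_force: [-0.2, 0.5, -0.3]
width: 0.0659
finger_force: 30.0
```

Emit:
{"op": "servo_tool", "data": {"moves": [[0,0,0.02,0,1],[0,0,0.04,0,1],[0,0,0.05,0,1],[0,0,0.05,0,1],[0,0,0.05,0,1]]}}

```text
time: 19.75
tool_pos: [0.5112, 0.1559, 0.0533]
ee_rot: [3.141, -0.0, 1.625]
wrist_force: [-2.5, -0.3, 5.4]
width: 0.0654
finger_force: 30.0
```

Emit:
{"op": "servo_tool", "data": {"moves": [[0,0,-0.04,0,0.27],[0,0,-0.04,0,0.24],[0,0,-0.04,0,0.18],[0,0,-0.04,0,0.12],[0,0,-0.3,0,0.12],[0,0,-1,0,0.12],[0,0,-1.9,0,0.1],[0,0,-2.8,0,0.1],[-0.9,0.2,-3.3,0,0.1],[-2,0.4,-3.4,0,0.1]]}}

```text
time: 20.58
tool_pos: [0.5256, 0.1076, 0.1417]
ee_rot: [3.134, -0.001, 1.629]
wrist_force: [0.9, -0.3, 0.4]
width: 0.0847
finger_force: 0.0
```

Emit:
{"op": "servo_tool", "data": {"moves": [[-1.3,0.3,0,0,0.1],[-2.6,0.6,0,0,0.1],[-3.9,0.9,0,0,0.1],[-5.2,1.2,0,0,0.1],[-6.5,1.5,0,0,0.1],[-7.8,1.8,0,0,0.1],[-9.1,2.1,0,0,0.1],[-10.2,2.4,0,0,0.1],[-11.2,2.6,0,0,0.1],[-12,2.8,0,0,0.1]]}}

```text
time: 21.42
tool_pos: [0.6101, -0.1917, 0.1376]
ee_rot: [3.142, 0.001, 1.624]
wrist_force: [-0.0, 0.3, 0.5]
width: 0.0843
finger_force: 0.0
```

Emit:
{"op": "servo_tool", "data": {"moves": [[0,0,0,0,0.1],[0,0,0,0,0.1],[0,0,0,0,0.1]]}}

```text
time: 21.67
tool_pos: [0.6098, -0.1886, 0.1375]
ee_rot: [-3.141, -0.001, 1.626]
wrist_force: [0.9, 0.7, -0.3]
width: 0.0848
finger_force: 0.0
```

Run:
```python
from h import *
o=robot.get_obs();print(o['tool_pos'],o['ee_rot'],o['width'])
s=snap('wrist','w6');t=snap('scene','s6')
a,b=w2px(s,(.6175,-.2345,.015));x,y=int(a)-75,int(b)-56
print(x,y,a,b)
cv2.imwrite('pics/m6.png',np.vstack([cv2.resize(s['image'][y:y+112,x:x+150],(400,299),interpolation=2),cv2.resize(t['image'][130:250,307:467],(400,300),interpolation=2)]))
```

```text
[ 0.60975481 -0.18859232  0.13751395] [-3.14140283e+00 -7.88164104e-04  1.62551938e+00] 0.08477047812458649
254 226 329.0024589350037 282.13873812702525
```

View pics/m6.png

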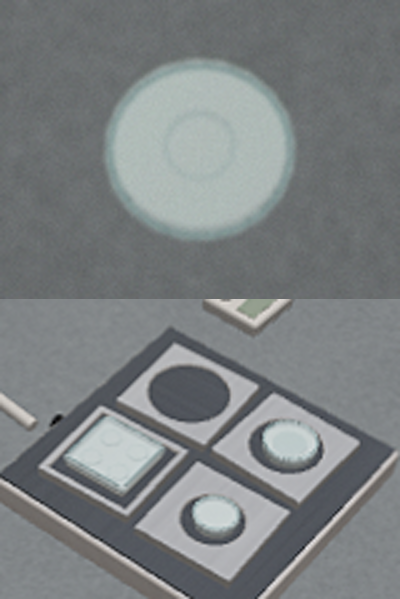

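Top: the dish with the 23 mm centre well is at wrist pixel (329,282), so it is dish60. Bottom: the four-well dish sits in the square recess.

Emit:
{"op": "servo_tool", "data": {"moves": [[-0.9,0.1,0.3,0,0.1],[-1.85,0.21,0.8,0,0.1],[-1.85,0.21,1.7,0,0.1],[-1.85,0.21,2.6,0,0.1],[-1.85,0.21,3.5,0,0.1],[-1.85,0.21,4.3,0,0.1],[-1.85,0.21,4.9,0,0.12],[-1.85,0.21,5.15,0,0.15],[-1.85,0.21,5.22,0,0.2],[-1.85,0.21,5.22,0,0.23]]}}

```text
time: 22.6
tool_pos: [0.6178, -0.2345, 0.0073]
ee_rot: [3.141, -0.0, 1.626]
wrist_force: [0.6, 0.7, 0.2]
width: 0.073
finger_force: 0.0
```

Emit:
{"op": "servo_tool", "data": {"moves": [[0,0,0.02,0,0.25],[0,0,0.02,0,0.28],[0,0,0.02,0,0.31],[0,0,0.02,0,0.34],[0,0,0.02,0,0.36],[0,0,0.02,0,0.4],[0,0,0.02,0,1],[0,0,0.02,0,1],[0,0,0.02,0,1]]}}

```text
time: 23.35
tool_pos: [0.6177, -0.2354, 0.0071]
ee_rot: [3.141, 0.0, 1.625]
wrist_force: [-1.9, 1.1, 3.4]
width: 0.0592
finger_force: 30.0
```

Emit:
{"op": "servo_tool", "data": {"moves": [[0,0,-0.1,0,1],[0,0,-0.4,0,1],[0,0,-1,0,1],[0,0,-1.8,0,1],[0.1,0,-2.7,0,1],[0.5,-0.1,-3.6,0,1],[1.2,-0.2,-4.4,0,1],[2.1,-0.3,-4.9,0,1],[3.1,-0.4,-5.2,0,1],[4.1,-0.6,-5.3,0,1]]}}

```text
time: 24.18
tool_pos: [0.5983, -0.1331, 0.1415]
ee_rot: [3.137, 0.001, 1.625]
wrist_force: [-0.7, 0.4, -1.5]
width: 0.0591
finger_force: 30.0
```

Emit:
{"op": "servo_tool", "data": {"moves": [[1,-0.2,0,0,1],[2,-0.4,0,0,1],[3,-0.5,0,0,1],[4,-0.7,0,0,1],[5,-0.8,0,0,1],[6,-1,0,0,1],[7,-1.2,0,0,1],[8,-1.3,0,0,1],[9,-1.5,0,0,1],[10,-1.6,0,0,1]]}}

```text
time: 25.02
tool_pos: [0.543, 0.1152, 0.1393]
ee_rot: [3.141, -0.0, 1.625]
wrist_force: [0.2, 0.1, -1.0]
width: 0.0591
finger_force: 30.0
```

Emit:
{"op": "servo_tool", "data": {"moves": [[1,-0.2,0,0,1],[2,-0.4,0,0,1],[3,-0.5,0,0,1],[4,-0.7,0,0,1],[5,-0.9,0,0,1],[5.7,-1,0,0,1],[6.1,-1,0,0,1],[6.1,-1,0,0,1],[6.1,-1,0,0,1],[6.1,-1,0,0,1]]}}

```text
time: 25.85
tool_pos: [0.5107, 0.2637, 0.139]
ee_rot: [3.141, 0.001, 1.624]
wrist_force: [0.3, -0.6, -0.3]
width: 0.0589
finger_force: 30.0
```

Emit:
{"op": "servo_tool", "data": {"moves": [[0.05,0,0.1,0,1],[0.05,0,0.5,0,1],[0.05,0,1.1,0,1],[0.05,0,1.8,0,1],[0.05,0,2.4,0,1],[0.05,0,2.9,0,1],[0.05,0,3.15,0,1],[0.05,0,3.25,0,1],[0.05,0,3.3,0,1],[0.05,0,3.3,0,1]]}}

```text
time: 26.68
tool_pos: [0.5107, 0.266, 0.0569]
ee_rot: [3.141, -0.0, 1.625]
wrist_force: [1.0, -0.3, -0.6]
width: 0.0591
finger_force: 30.0
```

Emit:
{"op": "servo_tool", "data": {"moves": [[0,0,0.03,0,1],[0,0,0.06,0,1],[0,0,0.08,0,1],[0,0,0.08,0,1],[0,0,0.08,0,1]]}}

```text
time: 27.1
tool_pos: [0.5103, 0.266, 0.0548]
ee_rot: [3.141, -0.0, 1.625]
wrist_force: [0.6, -0.6, -0.1]
width: 0.0592
finger_force: 30.0
```

Emit:
{"op": "servo_tool", "data": {"moves": [[0,0,0.02,0,1],[0,0,0.04,0,1],[0,0,0.05,0,1],[0,0,0.05,0,1],[0,0,0.05,0,1]]}}

```text
time: 27.52
tool_pos: [0.5104, 0.266, 0.0541]
ee_rot: [3.141, -0.0, 1.625]
wrist_force: [-2.3, -0.8, 5.0]
width: 0.0592
finger_force: 30.0
```

Emit:
{"op": "servo_tool", "data": {"moves": [[0,0,-0.04,0,0.34],[0,0,-0.04,0,0.3],[0,0,-0.04,0,0.24],[0,0,-0.04,0,0.18],[0,0,-0.3,0,0.16],[0,0,-1,0,0.15],[0,0,-1.9,0,0.1],[0,0,-2.8,0,0.1],[-0.9,0.2,-3.6,0,0.1],[-2,0.4,-4.4,0,0.1]]}}

```text
time: 28.35
tool_pos: [0.5228, 0.2176, 0.1648]
ee_rot: [3.141, -0.001, 1.629]
wrist_force: [0.7, 0.0, 0.9]
width: 0.0846
finger_force: 0.0
```

Emit:
{"op": "servo_tool", "data": {"moves": [[-1,0.2,-1,0,0.1],[-2,0.6,-2,0,0.1],[-3,1,-3,0,0.1],[-4,1.4,-3.5,0,0.1],[-4.5,1.6,-4,0,0.1],[-4.5,1.6,-4,0,0.1],[-4.5,1.6,-4,0,0.1]]}}

```text
time: 28.93
tool_pos: [0.5694, 0.1062, 0.2639]
ee_rot: [3.14, -0.001, 1.624]
wrist_force: [0.0, -0.0, -0.6]
width: 0.0846
finger_force: 0.0
```

Run:
```python
from h import *
o=robot.get_obs();print(o['tool_pos'],o['time'])
s=snap('wrist','w7');t=snap('scene','s7')
def lab(i): return cv2.resize(i,(400,300))
a,b=w2px(s,(.565,.213,.05));print(a,b)
y=max(0,int(b)-105);x=max(0,int(a)-140)
cv2.imwrite('pics/m7.png',np.vstack([cv2.resize(s['image'][y:y+210,x:x+280],(400,300),interpolation=2),cv2.resize(t['image'][120:420,120:520],(400,300))]))
```

```text
[0.56936314 0.10617997 0.26393413] 28.9333
323.87384779004236 99.30709558521082
```

View pics/m7.png

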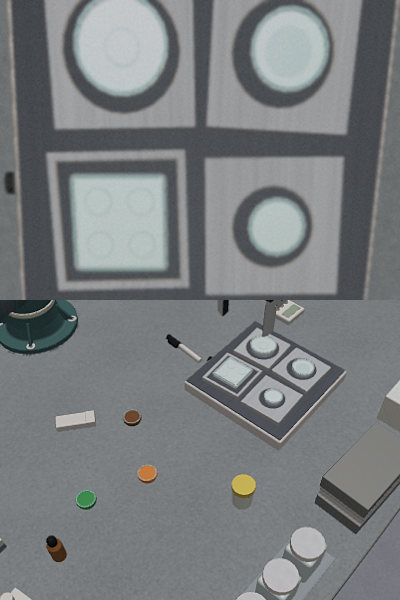

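All four dishes lie flat inside their recesses with dark floor showing round each. The pot, bottle and look-alike caps are where they were.

```bash
python3 -c "
from bench import robot
print(robot.close_job())"
```

```text
the job is handed in; nothing more can be done
None
```

All four dishes are in their matching recesses on the warming plate, flat and level in the final pictures. The oil bottle, specimen pot and look-alikes were not touched, and the job was handed in at about 29 s; the judge returned no verdict.

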